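# Free a stuck drive tray with the release pin

## Task

The tray of the dark grey backup-drive bay is stuck shut. Take the orange-handled release pin from its wooden holder, reach down through the white-framed slot in the bay's cover, feel for the pocket in the guide plate underneath and press the hidden latch in it gently, without forcing anything, until the tray springs out. Then put the pin back upright in its holder, let go of it and leave the tray out; do not disturb the sticky notes, the mug or the stapler.

Things in the scene. Friction and masses are not known exactly. Their poses are not given: they have to be found in the camera images.
- bay: dark grey sheet-metal backup-drive bay, 150 (x) x 130 (y) x 95 mm high, fixed to the desk. Origin: centre of its underside; its front, with the tray, faces its own -x. Under the slot hangs a dust flap that gives way at 0.3 N and, 20 mm below the cover's top, a sprung guide plate: 2 N to start it, about 11 N when it is solid 4 mm lower. More than 20 N from the pin anywhere on the bay damages it
- slot (a point): middle of the release slot in the 5 mm cover, at the cover's top (95 mm above the desk); axes as the bay's. Slot 36 mm along the bay's y, 10 mm along x, in a thin white frame. The guide plate below has one open pocket, 9 mm long along y, its centre anywhere up to 12 mm to either side of the slot's middle; this differs each time and is not measured. The latch lies in it
- tray (a joint): how far the tray has come out toward the bay's -x, in m: 0 shut and latched; a spring drives it out to 0.042 once the latch lets go. The latch is a flat sprung pad in the guide plate's pocket, 28 mm below the cover's top: 3.5 N to start, then 0.6 N per mm; it frees the tray when pressed down about 5 mm, and is solid at 9 mm
- pin: release pin, 40 g, stands upright: a round steel shaft 6 mm thick and 60 mm long with a flat tip (edge broken by 0.5 mm) below, then a square orange handle 16 x 16 mm, 44 mm tall (60 to 104 mm above the tip). Origin: the tip; z points up along the pin to the handle; x and y are square to the handle's sides
- holder_mouth (a point): centre of the mouth of the holder's hole, on its top 42 mm above the desk. The holder is a fixed light-wood block 46 x 46 x 42 mm, its hole is 8 mm wide (mouth chamfered by 2 mm) and 36 mm deep; the pin stands with its tip on the hole's floor, loosely. A fixed monitor, 0.44 m tall, stands behind the work near y = 0, no nearer than x = 0.64
- sticky_notes: yellow block of sticky notes, 76 x 76 x 16 mm, loose bystander; origin at the centre of its underside
- mug: green mug behind the bay, 86 x 118 x 96 mm, loose bystander; origin at the centre of its underside
- stapler: red and black stapler, 36 x 152 x 41 mm, loose bystander; origin at the centre of its underside
Not all that is in view belongs to the job. Leave any pink or purple look-alike of the pin alone.

How it is judged:
On the way, in this order (a step that is already met when the one before it is completed fails the run):
1. the pin's tip is inside the slot, at least 12 mm below the cover's top, the tray still shut (z of pin in the frame of slot below -0.012 m and horizontal distance between pin and slot below 0.025 m and value of joint tray below 0.005 m), for 0.1 s.
2. the tray comes out of its latch while the pin is in the slot (value of joint tray above 0.012 m and z of pin in the frame of slot below -0.008 m and horizontal distance between pin and slot below 0.025 m), for 0.05 s.
At the end, for the whole second after the job is handed in: the tray is out by more than 30 mm; the pin stands in the holder's hole, its tip more than 28 mm below the mouth and within 6 mm of its centre line, tilted less than 0.2 rad, at rest and released (value of joint tray above 0.03 m and horizontal distance between pin and holder_mouth below 0.006 m and z of pin in the frame of holder_mouth below -0.028 m and angle between pin's own z axis and vertical below 0.2 rad and linear speed of pin below 0.02 m/s and contact force between pin and the fingers below 0.1 N); the robot touches nothing.
It fails at once if the pin presses on any part of the bay with more than 20 N (contact force between pin and bay above 20 N).
It fails at once if the robot itself pushes on the bay or its tray with more than 5 N (contact force between any of the fingers, the arm and bay above 5 N).
It fails at once if the sticky notes, the mug or the stapler is moved by more than 20 mm (distance of any of sticky_notes, mug, stapler from where it was at the start of the episode above 0.02 m).
It also fails if it takes over 72 s, if anything falls off the work surface, if the arm or the gripper's body presses on something with over 40 N, if the wrist force passes 120 N, or if a joint passes its speed limit or range.

## Robot

A 6-joint arm with a two-finger parallel gripper is mounted at the origin on a cart in front of the work surface, level with it; the furniture and walls round the work are solid. World frame = base frame: x ahead of the robot, y to its left, z up, the work surface at z = 0. Lengths are in m, angles in rad, forces in N, time in s.
With the tool pointing down it reaches from about 0.35 to 0.975 m from the base axis. Payload 4.9 kg.
Tool frame: the origin (TCP) lies at the very end of the fingers, on their centre line; the grasp point (between the pads) lies 19 mm behind it; z points along the fingers, y is the line along which they close (so a half turn about z gives the same grasp; the last joint's range is limited). The gripper opens to 85 mm and grips with 20 to 120 N. Pads are 22 mm wide; open, the fingers measure 114 mm over their backs; the gripper's body (76 mm by 85 mm) begins 54 mm behind the grasp point. The pads swing forward as they close: fully open they stand 13 mm farther back than shut.
Start: joints at [1.171, 0.053, 1.613, -0, 1.476, -0.119], TCP at [0.173, 0.601, 0.193] pointing down, gripper open.
Joint ranges: [-3.01, 3.01], [-1.01, 2.22], [0.06, 2.58], [-1.02, 4.17], [0.09, 2.62], [-3.14, 3.14]. Speed limits (rad/s): [2.57, 2.57, 3.14, 3.14, 3.14, 3.14].

## Interface

Orientations are given as a rotation vector (axis times angle).
In Python, from station import ctrl gives the robot as it stands. The module is installed in compiled form; this text tells all that it offers.
- The arm moves only by the tool jog_arm, never from a script. Its argument "steps" is a list of rows, each an object with "delta_rot": the turn, a rotation vector about the tool's x, y, z in degrees, a list of three; "linear": the shift along the tool's x, y, z in m, a list of three; "grip": the finger opening in m, from 0 to 0.0854. In form: [{"delta_rot": [rx, ry, rz], "linear": [x, y, z], "grip": grip}, ...]. A call has 1 to 10 rows; each row shifts and turns the commanded pose from where the row before left it, along the tool's axes as they then stand; what a row does not reach is not made up. A row lasts 1/10 s, in which the tool goes at most 50 mm and 8.59 degrees, less where a joint would pass 70% of its speed; a pose out of reach is approached as far as the arm can. A call with a gripper value outside its range is refused whole. The fingers move at their own pace and stop on an object; "newtons" is the grip in N (left out, the last holds). Time passes only in rows, so rows that do not move let the fingers close. It gives the time, the measured TCP pose, the force, the opening and the grip force at its end, in the units of the state.
- ctrl.get_obs(): the state, without advancing time (a new reading comes with each control period).
- ctrl.get_image(name): name is "scene" or "top" or "wrist"; returns (picture, depth): 420x560x3 uint8, red, green, blue; 420x560 float32, m along the optical axis (not along the pixel's ray), 0 where there is no reading.
- ctrl.camera_info(name): a dict with "camera_matrix" (3x3 intrinsics, pixels), "R" (3x3) and "t" (3): a world point X has camera coordinates R X + t; the wrist camera has in their place "T_tool_cam" (4x4, takes a point from camera to tool coordinates, whose origin is the TCP and whose axes are the flange's). Camera axes: x right, y down, z forward; pixel columns grow to the right and rows downward; lengths in m; the calibration is good to about 2 mm. A picture is of the moment at which its call begins: read the wrist's pose just before it. camera_info takes no time and is no camera call.
- ctrl.finish_job(): hands the job in; it is judged then, once.
The state is a dict: "t": time; "q": joint angles; "dq": joint speeds; "effort": joint torques, N m; "tool_pos": TCP position; "tool_rot": TCP orientation; "contact_force": force on the tool from outside, world axes, zero at the start; "wrist_torque": the same for the moment, N m; "opening": finger opening in m; "grip_force": force on a finger pad.
Only numpy, scipy, OpenCV 4.12 (cv2) and the standard library are available. Lean on these libraries where they do the work, as an engineer would, in place of code of your own. Each camera call takes 0.05 s, during which the arm holds its last target. There are 200 camera calls.

## Working session

There is one attempt and no reset: what is moved stays moved. The work goes in short steps, Python scripts to look and compute and a tool call to move; the robot and the scene stay as the last step left them, time stands still between calls to the robot, and variables do not carry over. Pictures are saved under pics/ and viewed, at most 10 in all, crops included, and the job is handed in when it is done.

Besides the shell and the picture viewer there is one more tool, called after "Call:" as name(argument=value, ...) on one line, values as JSON. jog_arm: Moves the arm, as the interface text tells. Its arguments: {"type":"object","properties":{"steps":{"type":"array"},"newtons":{"type":"number"}},"required":["steps"]}

```bash
mkdir -p pics; cat > h.py <<'E'
import numpy as np, cv2
from scipy.spatial.transform import Rotation as R
from station import ctrl
def ray_plane(ci,u,v,z):
    K=np.array(ci["camera_matrix"]);Rm=np.array(ci["R"]);t=np.array(ci["t"])
    c=-Rm.T@t; d=Rm.T@np.linalg.inv(K)@np.array([u,v,1.]); return c+d*(z-c[2])/d[2]
def depth_pt(ci,u,v,dep):
    K=np.array(ci["camera_matrix"]);Rm=np.array(ci["R"]);t=np.array(ci["t"])
    return Rm.T@(np.linalg.inv(K)@np.array([u,v,1.])*dep-t)
def snap(n):
    im,d=ctrl.get_image(n); np.savez('pics/'+n+'.npz',im=im,d=d); return im,d
E
python3 - <<'E'
from h import *
for n in("top","scene"):
    im,d=snap(n); cv2.imwrite(f'pics/{n}0.png',im[:,:,::-1])
    ci=ctrl.camera_info(n); print(n,np.round(ci["camera_matrix"],1).tolist(),np.round(-np.array(ci["R"]).T@ci["t"],3))
o=ctrl.get_obs();print(o["t"],o["tool_pos"],o["tool_rot"],R.from_rotvec(o["tool_rot"]).as_matrix().round(3))
E
```

```text
top [[415.9, 0.0, 283.7], [0.0, 415.9, 201.8], [0.0, 0.0, 1.0]] [0.474 0.094 1.031]
scene [[507.9, 0.0, 286.6], [0.0, 507.9, 204.7], [0.0, 0.0, 1.0]] [0.203 0.774 0.762]
0.1 [0.17294114 0.5999242  0.19179028] [-4.39536752e-01 -3.11019568e+00  2.87346327e-03] [[-0.961  0.277 -0.001]
 [ 0.277  0.961 -0.002]
 [ 0.    -0.002 -1.   ]]
```

View pics/top0.png

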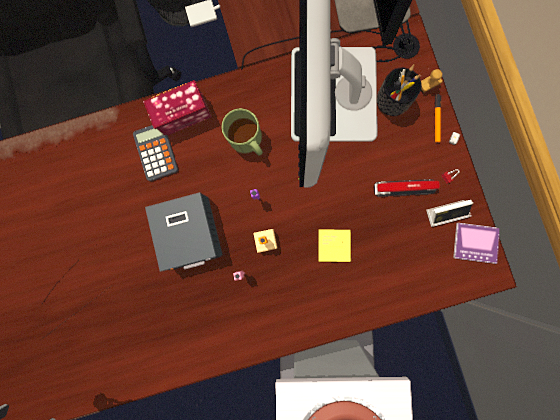

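View pics/scene0.png

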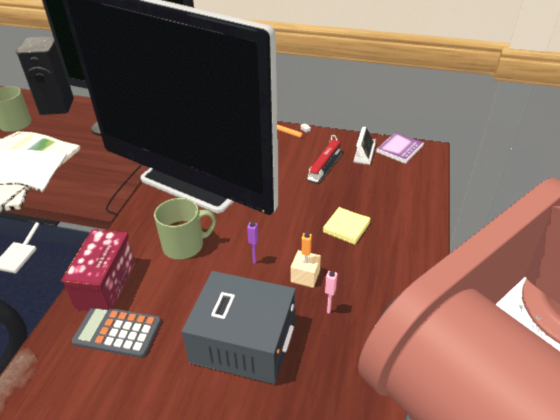

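The top view shows the bay at about (184,232) with its white slot frame at (177,218). There are three pin-like objects in it: orange in the wooden holder at (264,240), purple at (254,194) and pink at (238,276). The orange one fits, because of its colour and because it stands in the wood block. I'll measure and check it in one enlarged crop.

```bash
python3 - <<'E'
from h import *
def big(m,c,r):
    n,l,s,ce=cv2.connectedComponentsWithStats(m.astype(np.uint8),connectivity=8)
    k=[(s[i,4],i) for i in range(1,n) if np.hypot(*(ce[i]-c))<r]; k.sort(); i=k[-1][1]
    return l==i,ce[i],s[i]
P={}
for n,sl,pn,ho in(("top",(177,218),(264,240),(264,240)),("scene",(223,305),(307,243),(306,268))):
    z=np.load(f'pics/{n}.npz');im=z['im'].astype(int);d=z['d'];ci=ctrl.camera_info(n)
    r,g,b=im[...,0],im[...,1],im[...,2]
    yy,xx=np.mgrid[:420,:560]
    w=(r>170)&(g>170)&(b>170)&(np.hypot(xx-sl[0],yy-sl[1])<25)
    m,c,s=big(w,sl,20)
    cn=cv2.findContours(m.astype(np.uint8),cv2.RETR_EXTERNAL,cv2.CHAIN_APPROX_NONE)[0][0]
    q=np.array([ray_plane(ci,u,v,.095)[:2] for u,v in cn[:,0]])
    rc=cv2.minAreaRect((q*1000).astype(np.float32)); print(n,'slot',c,s,ray_plane(ci,*c,.095).round(4),'rect',rc,'depthz',depth_pt(ci,*c,d[int(c[1]),int(c[0])]).round(3))
    o=(r>180)&(g>70)&(g<170)&(b<80)&(r-b>110)
    m,c,s=big(o,pn,18); print(n,'orange',c,s)
    vs,us=np.nonzero(m); p=np.array([depth_pt(ci,u,v,d[v,u]) for u,v in zip(us,vs)])
    print(np.percentile(p,[2,50,98],axis=0).round(3).tolist()); t=p[:,2]>.105; print('top',p[t].mean(0).round(4) if t.any() else 0, t.sum())
    ho_m=(r>180)&(g>140)&(b>80)&(r-b>40)&(np.hypot(xx-ho[0],yy-ho[1])<26)&(d>0)
    vs,us=np.nonzero(ho_m); p=np.array([depth_pt(ci,u,v,d[v,u]) for u,v in zip(us,vs)])
    k=abs(p[:,2]-.042)<.004; rc=cv2.minAreaRect((p[k][:,:2]*1000).astype(np.float32)); print('holder',k.sum(),rc)
    # bay top
    bm=(d>0)&(np.hypot(xx-sl[0],yy-sl[1])<95); vs,us=np.nonzero(bm); p=np.array([depth_pt(ci,u,v,d[v,u]) for u,v in zip(us,vs)])
    k=(abs(p[:,2]-.095)<.005)&(abs(p[:,0]-.43)<.13)&(abs(p[:,1]-.32)<.12); rc=cv2.minAreaRect((p[k][:,:2]*1000).astype(np.float32)); print('bay',k.sum(),rc, np.median(p[k][:,2]))
    u,v=pn; x=im[v-60:v+60,u-80:u+80].astype(np.uint8)
    P[n]=cv2.resize(x,(400,300),interpolation=cv2.INTER_CUBIC)
cv2.imwrite('pics/crop1.png',np.hstack([P['top'],P['scene']])[:,:,::-1])
E
```

```text
top slot [176.66176471 218.33823529] [165 211  24  16 136] [0.5418 0.3675 0.095 ] rect ((541.7559204101562, 367.68603515625), (24.469202041625977, 50.22665786743164), 12.375715255737305) depthz [0.542 0.368 0.093]
top orange [264.06666667 240.8       ] [260 237   7   7  15]
[[0.481, 0.164, 0.053], [0.485, 0.167, 0.106], [0.493, 0.177, 0.113]]
top [0.4845 0.171  0.1096] 8
holder 307 ((488.375, 173.11004638671875), (45.92020797729492, 45.83182144165039), 10.372124671936035)
bay 3071 ((490.0913391113281, 329.507080078125), (230.27902221679688, 142.78628540039062), 83.78047943115234) 0.09481948786378475
scene slot [222.52017937 305.00896861] [211 292  24  27 223] [0.5432 0.368  0.095 ] rect ((543.422119140625, 367.3089599609375), (24.483623504638672, 51.11467361450195), 13.163583755493164) depthz [0.547 0.364 0.088]
scene orange [306.1484375 245.9921875] [301 233  11  22 128]
[[0.479, 0.091, -0.0], [0.485, 0.18, 0.089], [0.531, 0.183, 0.108]]
top [0.4641 0.2205 0.1534] 14
holder 218 ((488.755615234375, 173.0253143310547), (46.13813400268555, 49.374454498291016), 9.7479248046875)
bay 5175 ((506.98077392578125, 359.3092956542969), (136.86563110351562, 133.55038452148438), 13.046631813049316) 0.0956349508388766
```

View pics/crop1.png

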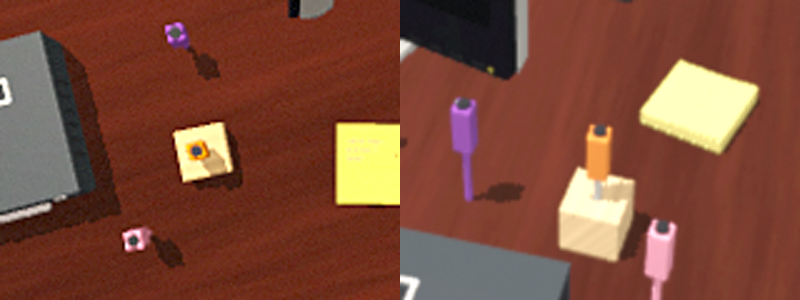

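The crop shows the orange-handled pin standing in the wooden block, with the purple and pink ones free on the desk, so orange is the pin. The holder measures (0.4885,0.173) with yaw about 10°. The slot is at (0.5425,0.3675) with bay yaw about 12.8°. The measured sizes match the given ones, so I'll move above the pin.

Call:
jog_arm(steps=[{"delta_rot": [0,0,0],"linear": [-0.038,-0.0294,0],"grip": 0.085},{"delta_rot": [0,0,0],"linear": [-0.038,-0.0294,0],"grip": 0.085},{"delta_rot": [0,0,0],"linear": [-0.038,-0.0294,0],"grip": 0.085},{"delta_rot": [0,0,0],"linear": [-0.038,-0.0294,0],"grip": 0.085},{"delta_rot": [0,0,0],"linear": [-0.038,-0.0294,0],"grip": 0.085},{"delta_rot": [0,0,0],"linear": [-0.038,-0.0294,0],"grip": 0.085},{"delta_rot": [0,0,0],"linear": [-0.038,-0.0294,0],"grip": 0.085},{"delta_rot": [0,0,0],"linear": [-0.038,-0.0294,0],"grip": 0.085},{"delta_rot": [0,0,0],"linear": [-0.038,-0.0294,0],"grip": 0.085},{"delta_rot": [0,0,0],"linear": [-0.038,-0.0294,0],"grip": 0.085}], newtons=50)

```text
t: 1.1
tool_pos: [0.4574, 0.2109, 0.1925]
tool_rot: [-0.44, -3.11, -0.0]
contact_force: [0.9, 1.1, -0.6]
opening: 0.0851
grip_force: 0.0
```

Call:
jog_arm(steps=[{"delta_rot": [0,0,0],"linear": [-0.0406,-0.029,0],"grip": 0.085},{"delta_rot": [0,0,-6.5],"linear": [0,0,0],"grip": 0.085},{"delta_rot": [0,0,-6.5],"linear": [0,0,0],"grip": 0.085},{"delta_rot": [0,0,-6.5],"linear": [0,0,0],"grip": 0.085},{"delta_rot": [0,0,-6.5],"linear": [0,0,0],"grip": 0.085},{"delta_rot": [0,0,0],"linear": [0,0,0],"grip": 0.085},{"delta_rot": [0,0,0],"linear": [0,0,0],"grip": 0.085}])

```text
t: 1.8
tool_pos: [0.4876, 0.1735, 0.1925]
tool_rot: [0.268, -3.129, 0.0]
contact_force: [-0.7, -0.3, 0.4]
opening: 0.0851
grip_force: 0.0
```

```bash
python3 - <<'E'
from h import *
o=ctrl.get_obs();print(o["t"],o["tool_pos"],R.from_rotvec(o["tool_rot"]).as_matrix().round(4).tolist(),o["contact_force"])
im,d=snap("wrist"); cv2.imwrite('pics/w1.png',im[:,:,::-1]); print(ctrl.camera_info("wrist"))
E
```

```text
1.8 [0.48756951 0.1735363  0.19250086] [[-0.9855, -0.1699, -0.0007], [-0.1699, 0.9855, -0.0002], [0.0007, -0.0001, -1.0]] [-0.72124918 -0.3302644   0.40181549]
{'camera_matrix': array([[295.63068579,   0.        , 286.9070105 ],
       [  0.        , 295.63068579, 210.17765199],
       [  0.        ,   0.        ,   1.        ]]), 'T_tool_cam': array([[-5.42763622e-04, -9.60328773e-01, -2.78869777e-01,
         7.08152619e-02],
       [ 9.99999808e-01, -4.37970197e-04, -4.38083098e-04,
        -5.57711792e-04],
       [ 2.98567153e-04, -2.78869961e-01,  9.60328827e-01,
        -1.81080163e-01],
       [ 0.00000000e+00,  0.00000000e+00,  0.00000000e+00,
         1.00000000e+00]])}
```

View pics/w1.png

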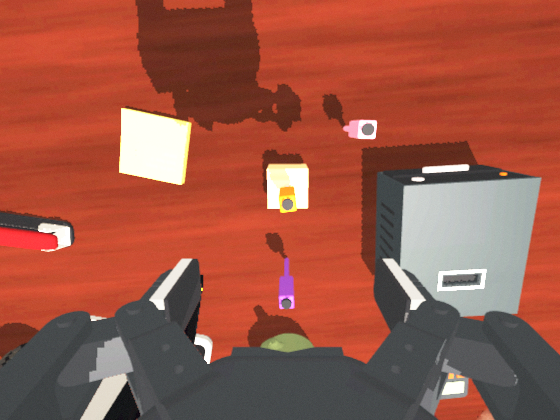

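The wrist view shows the handle top at (287,203), square to the image, on the holder. It also shows the slot frame at (462,280). I'll refine those positions from this view.

```bash
cat >> h.py <<'E'
def wrist_ci(pos,rot):
    c=ctrl.camera_info("wrist");T=np.eye(4);T[:3,:3]=R.from_rotvec(rot).as_matrix();T[:3,3]=pos
    M=np.linalg.inv(T@np.array(c["T_tool_cam"]));return dict(camera_matrix=c["camera_matrix"],R=M[:3,:3],t=M[:3,3])
def rect_on(ci,m,z):
    cn=max(cv2.findContours(m.astype(np.uint8),cv2.RETR_EXTERNAL,cv2.CHAIN_APPROX_NONE)[0],key=len)
    q=np.array([ray_plane(ci,u,v,z)[:2] for u,v in cn[:,0]]);return cv2.minAreaRect((q*1000).astype(np.float32))
E
python3 - <<'E'
from h import *
o=ctrl.get_obs(); ci=wrist_ci(o["tool_pos"],o["tool_rot"]); z=np.load('pics/wrist.npz'); im=z['im'].astype(int); d=z['d']
r,g,b=im[...,0],im[...,1],im[...,2]; yy,xx=np.mgrid[:420,:560]
w=(np.minimum(np.minimum(r,g),b)>225)&(abs(xx-462)<32)&(abs(yy-280)<18); print('slot',w.sum(),rect_on(ci,w,.095))
h=(r>200)&(g>180)&(b>120)&(abs(xx-288)<28)&(abs(yy-188)<32); 
vs,us=np.nonzero(h&(d>0)); p=np.array([depth_pt(ci,u,v,d[v,u]) for u,v in zip(us,vs)]); k=abs(p[:,2]-.042)<.005
print('holder',k.sum(),cv2.minAreaRect((p[k][:,:2]*1000).astype(np.float32)))
h=(abs(r-g)<30)&(r<150)&(abs(xx-287)<9)&(abs(yy-203)<9); vs,us=np.nonzero(h); print('cap',us.mean(),vs.mean(),h.sum(),ray_plane(ci,us.mean(),vs.mean(),.110), d[203,287])
h=(r>180)&(b<90)&(g>110)&(abs(xx-287)<14)&(abs(yy-199)<20); print('orange',rect_on(ci,h,.11)); vs,us=np.nonzero(h);print(us.min(),us.max(),vs.min(),vs.max())
E
```

```text
slot 507 ((541.5330200195312, 368.400146484375), (23.987262725830078, 49.93438720703125), 13.512831687927246)
holder 1249 ((487.52252197265625, 172.68685913085938), (46.43906021118164, 45.69768142700195), 9.62738037109375)
cap 286.63829787234044 203.48936170212767 47 [0.48703464 0.17253879 0.11      ] 0.26935187
orange ((483.2477722167969, 172.37562561035156), (23.813350677490234, 15.03339672088623), 13.96737289428711)
279 296 187 212
```

Call:
jog_arm(steps=[{"delta_rot": [0,0,0],"linear": [0,-0.0008,0.035],"grip": 0.085},{"delta_rot": [0,0,0],"linear": [0,0,0.035],"grip": 0.085},{"delta_rot": [0,0,0],"linear": [0,0,0.033],"grip": 0.085},{"delta_rot": [0,0,0],"linear": [0,0,0.0205],"grip": 0.085},{"delta_rot": [0,0,0],"linear": [0,0,0],"grip": 0.005},{"delta_rot": [0,0,0],"linear": [0,0,0],"grip": 0.005},{"delta_rot": [0,0,0],"linear": [0,0,0],"grip": 0.005},{"delta_rot": [0,0,0],"linear": [0,0,0],"grip": 0.005},{"delta_rot": [0,0,0],"linear": [0,0,0],"grip": 0.005},{"delta_rot": [0,0,0],"linear": [0,0,0],"grip": 0.005}], newtons=50)

```text
t: 2.85
tool_pos: [0.4895, 0.173, 0.0714]
tool_rot: [-0.271, 3.126, -0.0]
contact_force: [0.2, -1.2, 5.6]
opening: 0.0048
grip_force: 2.6
```

Call:
jog_arm(steps=[{"delta_rot": [0,0,0],"linear": [0,0,0],"grip": 0.005},{"delta_rot": [0,0,0],"linear": [0,0,0],"grip": 0.005},{"delta_rot": [0,0,0],"linear": [0,0,0],"grip": 0.005},{"delta_rot": [0,0,0],"linear": [0,0,0],"grip": 0.005}])

```text
t: 3.25
tool_pos: [0.4894, 0.1742, 0.0715]
tool_rot: [-0.271, 3.126, 0.004]
contact_force: [0.2, 3.2, 5.9]
opening: 0.005
grip_force: 3.0
```

The opening of 5 mm doesn't match the 16 mm handle, so I'll look before doing anything else.

```bash
python3 - <<'E'
from h import *
P=[]
for n,(u,v) in(("scene",(306,240)),("wrist",(287,260))):
    im,d=snap(n); a=im[max(0,v-75):v+75,u-100:u+100] if n=="scene" else im[v-150:v+150,u-200:u+200]
    P.append(cv2.resize(a,(400,300),interpolation=cv2.INTER_CUBIC))
cv2.imwrite('pics/c2.png',np.hstack(P)[:,:,::-1]); o=ctrl.get_obs(); print(o)
E
```

```text
{'t': 3.35, 'q': array([ 0.19721403, -0.0961028 ,  1.96930118,  0.00248614,  1.26436946,
       -1.54716133]), 'dq': array([-0.0001028 , -0.00068663, -0.00016547, -0.00126525, -0.00438641,
       -0.00309008]), 'effort': array([-1.67388886e+00, -2.67632979e+01, -3.06168938e+01, -8.58663172e-01,
        4.11778281e-02, -1.11697198e-02]), 'tool_pos': array([0.48943765, 0.17423025, 0.07154158]), 'tool_rot': array([-0.27082603,  3.1261414 ,  0.00439444]), 'contact_force': array([-1.04645366,  3.33155115,  6.33374427]), 'wrist_torque': array([ 0.54565737,  0.06252638, -0.04121485]), 'grip_force': 3.024051608517766, 'opening': 0.005129952150114283}
```

View pics/c2.png

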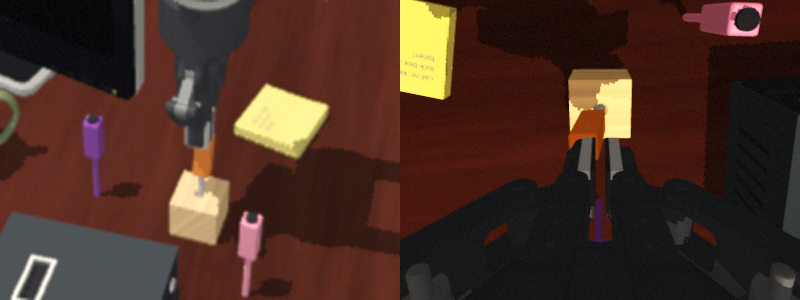

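The fingers look to have closed beyond the handle, on its +x side. The wrist depth image should show where the fingers and the handle really are.

```bash
python3 - <<'E'
from h import *
o=ctrl.get_obs(); c=ctrl.camera_info("wrist"); T=np.array(c["T_tool_cam"]);K=np.array(c["camera_matrix"])
z=np.load('pics/wrist.npz');im=z['im'];d=z['d']; ci=wrist_ci(o["tool_pos"],o["tool_rot"])
f=lambda u,v:(T[:3,:3]@(np.linalg.inv(K)@np.array([u,v,1.])*d[v,u])+T[:3,3])
for v in range(210,340,6):
    print(v,[(u,*(f(u,v)*1000).round(0).astype(int),'rgb',*im[v,u]) for u in (270,280,287,297,306)])
r,g,b=[im[...,i].astype(int) for i in range(3)]
m=(r>110)&(b<60)&(g>40)&(r-b>90)&(np.abs(np.mgrid[:420,:560][1]-275)<25)&(np.abs(np.mgrid[:420,:560][0]-240)<30)
vs,us=np.nonzero(m);p=np.array([depth_pt(ci,u,v,d[v,u]) for u,v in zip(us,vs)]);print('orange world',m.sum(),np.percentile(p,[3,25,50,75,97],axis=0).round(3).tolist())
E
```

```text
210 [(270, np.int64(10), np.int64(-13), np.int64(30), 'rgb', np.uint8(196), np.uint8(146), np.uint8(82)), (280, np.int64(10), np.int64(-6), np.int64(30), 'rgb', np.uint8(195), np.uint8(142), np.uint8(81)), (287, np.int64(10), np.int64(-1), np.int64(29), 'rgb', np.uint8(255), np.uint8(248), np.uint8(167)), (297, np.int64(10), np.int64(7), np.int64(29), 'rgb', np.uint8(255), np.uint8(248), np.uint8(170)), (306, np.int64(10), np.int64(13), np.int64(28), 'rgb', np.uint8(255), np.uint8(248), np.uint8(169))]
216 [(270, np.int64(5), np.int64(-13), np.int64(29), 'rgb', np.uint8(184), np.uint8(133), np.uint8(74)), (280, np.int64(5), np.int64(-6), np.int64(30), 'rgb', np.uint8(167), np.uint8(124), np.uint8(72)), (287, np.int64(4), np.int64(-1), np.int64(32), 'rgb', np.uint8(113), np.uint8(108), np.uint8(98)), (297, np.int64(5), np.int64(7), np.int64(29), 'rgb', np.uint8(255), np.uint8(244), np.uint8(161)), (306, np.int64(5), np.int64(14), np.int64(30), 'rgb', np.uint8(255), np.uint8(242), np.uint8(157))]
222 [(270, np.int64(11), np.int64(-11), np.int64(-1), 'rgb', np.uint8(145), np.uint8(58), 
[... 9354 characters left out ...]
np.int64(-108), 'rgb', np.uint8(22), np.uint8(20), np.uint8(23))]
336 [(270, np.int64(-6), np.int64(-7), np.int64(-87), 'rgb', np.uint8(17), np.uint8(21), np.uint8(20)), (280, np.int64(-136), np.int64(-8), np.int64(72), 'rgb', np.uint8(77), np.uint8(23), np.uint8(14)), (287, np.int64(-104), np.int64(-1), np.int64(33), 'rgb', np.uint8(59), np.uint8(24), np.uint8(71)), (297, np.int64(-136), np.int64(10), np.int64(72), 'rgb', np.uint8(78), np.uint8(23), np.uint8(15)), (306, np.int64(12), np.int64(5), np.int64(-109), 'rgb', np.uint8(22), np.uint8(22), np.uint8(22))]
orange world 1026 [[0.479, 0.156, 0.068], [0.48, 0.161, 0.083], [0.481, 0.166, 0.097], [0.483, 0.171, 0.107], [0.491, 0.176, 0.11]]
```

Depth shows the fingertips about 46 mm behind the reported TCP. The holder top still reads 42 mm, so the camera and tool pose agree with each other, and the fingers are simply shorter than stated. They closed on top of the handle and pushed it askew. I'll open, raise a little and re-measure.

Call:
jog_arm(steps=[{"delta_rot": [0,0,0],"linear": [0,0,-0.02],"grip": 0.085},{"delta_rot": [0,0,0],"linear": [0,0,-0.02],"grip": 0.085},{"delta_rot": [0,0,0],"linear": [0,0,0],"grip": 0.085},{"delta_rot": [0,0,0],"linear": [0,0,0],"grip": 0.085},{"delta_rot": [0,0,0],"linear": [0,0,0],"grip": 0.085},{"delta_rot": [0,0,0],"linear": [0,0,0],"grip": 0.085}])

```text
t: 3.95
tool_pos: [0.487, 0.1726, 0.1079]
tool_rot: [0.271, -3.127, 0.0]
contact_force: [0.7, -0.4, 0.7]
opening: 0.0852
grip_force: 0.0
```

```bash
cat > w.py <<'E'
from h import *
def measure(show=None):
    o=ctrl.get_obs(); im0,d=snap("wrist"); ci=wrist_ci(o["tool_pos"],o["tool_rot"]); im=im0.astype(int)
    r,g,b=im[...,0],im[...,1],im[...,2]; yy,xx=np.mgrid[:420,:560]
    m=(r>110)&(b<100)&(g>40)&(g>.33*r)&(r-b>90)&(abs(xx-287)<80)&(yy>100)&(yy<330)&(d>0)&(d<.3)
    vs,us=np.nonzero(m);p=np.array([depth_pt(ci,u,v,d[v,u]) for u,v in zip(us,vs)])
    print('tool',o["tool_pos"].round(4),o["tool_rot"].round(4),'F',o["contact_force"].round(1),'grip',round(o["opening"],4),round(o["grip_force"],1),'t',o["t"])
    print('orange',m.sum(),us.min(),us.max(),vs.min(),vs.max(),np.percentile(p,[2,50,98],axis=0).round(4).tolist())
    t=p[:,2]>.106; print('topface',t.sum(),p[t].mean(0).round(4),np.ptp(p[t],axis=0).round(4)) if t.any() else 0
    if show: cv2.imwrite(show,im0[:,:,::-1])
    return o,im,d,ci
E
python3 - <<'E'
from w import *
o,im,d,ci=measure('pics/w3.png')
c=ctrl.camera_info("wrist");T=np.array(c["T_tool_cam"]);K=np.array(c["camera_matrix"])
v,u=np.mgrid[:420,:560]; P=np.stack([u,v,np.ones_like(u)],-1)@np.linalg.inv(K).T*d[...,None]; P=P@T[:3,:3].T+T[:3,3]
k=(d>0)&(abs(abs(P[...,1])-.048)<.012)&(abs(P[...,0])<.014)&(P[...,2]<-.03); print('tip z max',np.percentile(P[k][:,2],[90,98,100]))
E
```

```text
tool [0.487  0.1726 0.1079] [ 2.7100e-01 -3.1274e+00  4.0000e-04] F [ 0.7 -0.4  0.7] grip 0.0852 0.0 t 3.95
orange 1141 213 366 134 247 [[0.4611, 0.1474, 0.0004], [0.4793, 0.1681, 0.0867], [0.4944, 0.1913, 0.1123]]
topface 361 [0.4856 0.1667 0.1097] [0.0175 0.0173 0.008 ]
tip z max [-0.06816807 -0.0569057  -0.05074569]
```

View pics/w3.png

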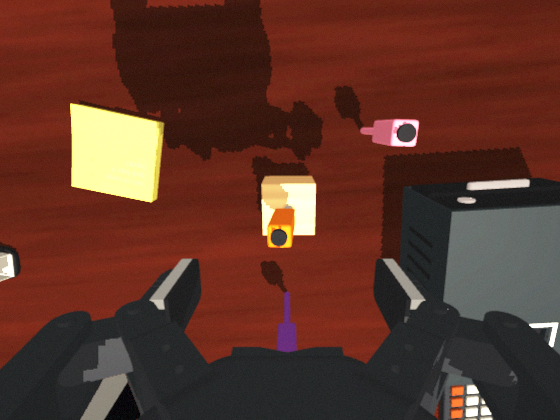

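The pin is still in its hole, leaning a little, with the cap at (279,237). The open fingertips measure 57 mm behind the reported TCP, which is 44 mm when closed. I'll descend with that offset allowed for and check the force before closing.

Call:
jog_arm(steps=[{"delta_rot": [0,0,0],"linear": [0,0,0.03],"grip": 0.085},{"delta_rot": [0,0,0],"linear": [0,0,0.025],"grip": 0.085},{"delta_rot": [0,0,0],"linear": [0,0,0.015],"grip": 0.085},{"delta_rot": [0,0,0],"linear": [0,0,0.0115],"grip": 0.085},{"delta_rot": [0,0,0],"linear": [0,0,0],"grip": 0.085}])

```text
t: 4.5
tool_pos: [0.4866, 0.1725, 0.0261]
tool_rot: [0.271, -3.126, 0.001]
contact_force: [-0.3, 0.8, -0.5]
opening: 0.085
grip_force: 0.0
```

Call:
jog_arm(steps=[{"delta_rot": [0,0,0],"linear": [0,0,0],"grip": 0.03},{"delta_rot": [0,0,0],"linear": [0,0,0],"grip": 0.01},{"delta_rot": [0,0,0],"linear": [0,0,0],"grip": 0.01},{"delta_rot": [0,0,0],"linear": [0,0,0],"grip": 0.01},{"delta_rot": [0,0,0],"linear": [0,0,0],"grip": 0.01},{"delta_rot": [0,0,0],"linear": [0,0,0],"grip": 0.01},{"delta_rot": [0,0,0],"linear": [0,0,0],"grip": 0.01},{"delta_rot": [0,0,0],"linear": [0,0,0],"grip": 0.01}], newtons=50)

```text
t: 5.3
tool_pos: [0.4884, 0.1729, 0.0285]
tool_rot: [-0.271, 3.129, 0.0]
contact_force: [-0.9, -0.2, 3.8]
opening: 0.0154
grip_force: 50.8
```

```bash
python3 -c "
from w import *
measure('pics/w4.png')"
```

```text
tool [0.4884 0.1729 0.0285] [-2.712e-01  3.129e+00  1.000e-04] F [-0.9 -0.2  3.8] grip 0.0154 50.8 t 5.3
orange 4520 251 327 207 325 [[0.4638, 0.1504, 0.041], [0.479, 0.1699, 0.0431], [0.4922, 0.1908, 0.1104]]
topface 824 [0.4833 0.1713 0.1093] [0.0172 0.0173 0.0075]
```

The handle is held (15.4 mm, 51 N). I'll lift straight up, then go over to the slot.

Call:
jog_arm(steps=[{"delta_rot": [0,0,0],"linear": [0,0,-0.01],"grip": 0.01},{"delta_rot": [0,0,0],"linear": [0,0,-0.02],"grip": 0.01},{"delta_rot": [0,0,0],"linear": [0,0,-0.025],"grip": 0.01},{"delta_rot": [0,0,0],"linear": [0,0,-0.025],"grip": 0.01},{"delta_rot": [0,0,0],"linear": [0,0,-0.025],"grip": 0.01},{"delta_rot": [0,0,0],"linear": [0,0,-0.025],"grip": 0.01},{"delta_rot": [0,0,0],"linear": [0,0,0],"grip": 0.01}])

```text
t: 6.05
tool_pos: [0.4903, 0.1733, 0.1624]
tool_rot: [-0.271, 3.122, 0.001]
contact_force: [0.3, -0.3, -0.5]
opening: 0.0154
grip_force: 50.3
```

Call:
jog_arm(steps=[{"delta_rot": [0,0,0],"linear": [-0.0145,0.0305,0],"grip": 0.01},{"delta_rot": [0,0,0],"linear": [-0.0145,0.0305,0],"grip": 0.01},{"delta_rot": [0,0,0],"linear": [-0.0145,0.0305,0],"grip": 0.01},{"delta_rot": [0,0,0],"linear": [-0.0145,0.0305,0],"grip": 0.01},{"delta_rot": [0,0,0],"linear": [-0.0145,0.0305,0],"grip": 0.01},{"delta_rot": [0,0,0],"linear": [-0.0142,0.0303,0],"grip": 0.01},{"delta_rot": [0,0,-3.1],"linear": [0,0,0],"grip": 0.01},{"delta_rot": [0,0,0],"linear": [0,0,0],"grip": 0.01},{"delta_rot": [0,0,0],"linear": [0,0,0],"grip": 0.01}])

```text
t: 6.95
tool_pos: [0.5411, 0.3672, 0.1564]
tool_rot: [0.354, -3.119, 0.002]
contact_force: [0.3, -0.4, -0.3]
opening: 0.0153
grip_force: 50.4
```

```bash
python3 - <<'E'
from w import *
o=ctrl.get_obs();print(o["t"],o["tool_pos"],R.from_rotvec(o["tool_rot"]).as_matrix().round(4).tolist(),o["contact_force"],o["opening"],o["grip_force"])
P=[]
for n,(u,v) in (("scene",(225,260)),("wrist",(287,240))):
    im,d=snap(n); a=im[v-90:v+90,u-120:u+120]; P.append(cv2.resize(a,(400,300),interpolation=cv2.INTER_CUBIC))
cv2.imwrite('pics/c5.png',np.hstack(P)[:,:,::-1])
E
```

```text
6.95 [0.54113093 0.36721454 0.15639953] [[-0.9746, -0.224, -0.0021], [-0.224, 0.9746, -0.0013], [0.0024, -0.0008, -1.0]] [ 0.33276808 -0.4448583  -0.33128478] 0.01525112008424176 50.37445306777954
```

View pics/c5.png

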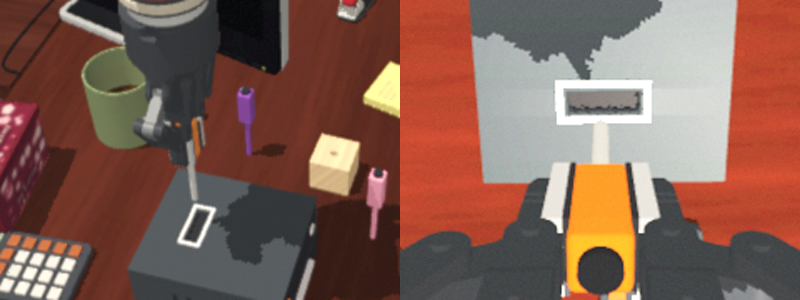

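Both views show the pin held upright above the slot, with its tip in the wrist image at about (287,225). I'll measure the tip and slot together so calibration error cancels.

```bash
python3 - <<'E'
from w import *
o=ctrl.get_obs()
def fitshaft(n,ci,im,d):
    r,g,b=[im[...,i].astype(int) for i in range(3)]
    v,u=np.mgrid[:420,:560]; K=np.array(ci["camera_matrix"]); P=(np.stack([u,v,np.ones_like(u)],-1)@np.linalg.inv(K).T*d[...,None]-ci["t"])@np.array(ci["R"])
    rel=P-o["tool_pos"]
    k=(d>0)&(np.hypot(rel[...,0],rel[...,1])<.012)&(P[...,2]>.115)&(P[...,2]<o["tool_pos"][2]+.03)&(abs(r-b)<45)&(r>90)
    q=P[k]; print(n,'shaft n',k.sum(),'z',np.percentile(q[:,2],[0,2,98]).round(4), 'uv tip',u[k][q[:,2].argmin()],v[k][q[:,2].argmin()])
    for lo in np.arange(.12,.185,.008):
        s=(q[:,2]>=lo)&(q[:,2]<lo+.008)
        if s.sum()>4: print('  z%.3f'%lo,s.sum(),q[s].mean(0).round(4), 'w',np.ptp(q[s],axis=0).round(4))
    return k
for n in("scene","wrist"):
    z=np.load(f'pics/{n}.npz');im,d=z['im'],z['d']; ci=ctrl.camera_info(n) if n=="scene" else wrist_ci(o["tool_pos"],o["tool_rot"])
    fitshaft(n,ci,im,d)
    yy,xx=np.mgrid[:420,:560]; c=(222,305) if n=="scene" else (287,211)
    w=(im.min(2)>(170 if n=="scene" else 235))&(abs(xx-c[0])<34)&(abs(yy-c[1])<(20 if n=='scene' else 16))
    nn,l,s,ce=cv2.connectedComponentsWithStats(w.astype(np.uint8)); i=1+s[1:,4].argmax(); print(n,s[i],rect_on(ci,l==i,.095))
E
```

```text
scene shaft n 77 z [0.1344 0.1363 0.181 ] uv tip 223 289
  z0.136 12 [0.5406 0.3678 0.1403] w [0.0046 0.0047 0.0062]
  z0.144 14 [0.541  0.3679 0.1484] w [0.007  0.0037 0.0076]
  z0.152 12 [0.5407 0.368  0.1567] w [0.0056 0.0029 0.0076]
  z0.160 14 [0.541  0.3675 0.1635] w [0.0062 0.0048 0.0074]
  z0.168 13 [0.5406 0.3681 0.1723] w [0.0048 0.0041 0.0066]
  z0.176 10 [0.5401 0.3675 0.1793] w [0.0035 0.0039 0.0049]
scene [212 292  23  27 179] ((543.6380615234375, 367.22900390625), (23.602310180664062, 50.267337799072266), 13.494355201721191)
wrist shaft n 228 z [0.1365 0.1373 0.1823] uv tip 286 222
  z0.136 27 [0.5387 0.3655 0.1398] w [0.0025 0.0049 0.0071]
  z0.144 31 [0.5386 0.3653 0.1481] w [0.0041 0.0049 0.0077]
  z0.152 37 [0.5388 0.3654 0.1559] w [0.0037 0.0058 0.0078]
  z0.160 43 [0.5387 0.3654 0.1638] w [0.0031 0.0058 0.0071]
  z0.168 49 [0.5386 0.3655 0.1719] w [0.0036 0.0055 0.0079]
  z0.176 41 [0.5383 0.3653 0.1796] w [0.003  0.0052 0.0072]
wrist [260 198  59  27 723] ((541.9306030273438, 368.0320129394531), (23.239376068115234, 49.555763244628906), 12.908639907836914)
```

The tip needs about +1.1 mm in x and +1.6 mm in y to centre on the slot, and both cameras agree. I'll centre it and go down to about 18 mm below the cover.

Call:
jog_arm(steps=[{"delta_rot": [0,0,0],"linear": [-0.0014,0.0013,0],"grip": 0.01},{"delta_rot": [0,0,0],"linear": [0,0,0.015],"grip": 0.01},{"delta_rot": [0,0,0],"linear": [0,0,0.015],"grip": 0.01},{"delta_rot": [0,0,0],"linear": [0,0,0],"grip": 0.01},{"delta_rot": [0,0,0],"linear": [0,0,0],"grip": 0.01}])

```text
t: 7.55
tool_pos: [0.5421, 0.3689, 0.1262]
tool_rot: [0.355, -3.119, 0.002]
contact_force: [-0.3, 0.7, 0.5]
opening: 0.0151
grip_force: 50.4
```

Call:
jog_arm(steps=[{"delta_rot": [0,0,0],"linear": [0,0,0.006],"grip": 0.01},{"delta_rot": [0,0,0],"linear": [0,0,0.006],"grip": 0.01},{"delta_rot": [0,0,0],"linear": [0,0,0],"grip": 0.01},{"delta_rot": [0,0,0],"linear": [0,0,0],"grip": 0.01}])

```text
t: 7.95
tool_pos: [0.5429, 0.3693, 0.1157]
tool_rot: [0.356, -3.121, 0.0]
contact_force: [0.8, 0.1, -1.2]
opening: 0.0155
grip_force: 50.4
```

Call:
jog_arm(steps=[{"delta_rot": [0,0,0],"linear": [0,0,0.005],"grip": 0.01},{"delta_rot": [0,0,0],"linear": [0,0,0.005],"grip": 0.01},{"delta_rot": [0,0,0],"linear": [0,0,0.005],"grip": 0.01},{"delta_rot": [0,0,0],"linear": [0,0,0.001],"grip": 0.01},{"delta_rot": [0,0,0],"linear": [0,0,0],"grip": 0.01},{"delta_rot": [0,0,0],"linear": [0,0,0],"grip": 0.01}])

```text
t: 8.55
tool_pos: [0.543, 0.3694, 0.0999]
tool_rot: [-0.356, 3.121, -0.0]
contact_force: [-0.1, -1.0, -1.2]
opening: 0.0155
grip_force: 50.4
```

Call:
jog_arm(steps=[{"delta_rot": [0,0,0],"linear": [0,0,0.002],"grip": 0.01},{"delta_rot": [0,0,0],"linear": [0,0,0.002],"grip": 0.01},{"delta_rot": [0,0,0],"linear": [0,0,0],"grip": 0.01},{"delta_rot": [0,0,0],"linear": [0,0,0],"grip": 0.01}])

```text
t: 8.95
tool_pos: [0.5434, 0.3696, 0.0967]
tool_rot: [-0.356, 3.12, 0.001]
contact_force: [0.1, -0.8, 2.5]
opening: 0.0154
grip_force: 50.8
```

The plate is felt at the centre (2.5 N and lagging in z). I'll probe sideways, lifting between probes, first toward the bay's +y.

Call:
jog_arm(steps=[{"delta_rot": [0,0,0],"linear": [0,0,-0.005],"grip": 0.01},{"delta_rot": [0,0,0],"linear": [0,0.0025,0],"grip": 0.01},{"delta_rot": [0,0,0],"linear": [0,0,0.003],"grip": 0.01},{"delta_rot": [0,0,0],"linear": [0,0,0.003],"grip": 0.01},{"delta_rot": [0,0,0],"linear": [0,0,0],"grip": 0.01},{"delta_rot": [0,0,0],"linear": [0,0,0],"grip": 0.01},{"delta_rot": [0,0,0],"linear": [0,0,0],"grip": 0.01}])

```text
t: 9.65
tool_pos: [0.5426, 0.3722, 0.0957]
tool_rot: [-0.356, 3.121, 0.001]
contact_force: [-1.3, -0.3, 4.3]
opening: 0.0152
grip_force: 51.3
```

Call:
jog_arm(steps=[{"delta_rot": [0,0,0],"linear": [0,0,-0.006],"grip": 0.01},{"delta_rot": [0,0,0],"linear": [0,0.0025,0],"grip": 0.01},{"delta_rot": [0,0,0],"linear": [0,0,0.003],"grip": 0.01},{"delta_rot": [0,0,0],"linear": [0,0,0.003],"grip": 0.01},{"delta_rot": [0,0,0],"linear": [0,0,0],"grip": 0.01},{"delta_rot": [0,0,0],"linear": [0,0,0],"grip": 0.01},{"delta_rot": [0,0,0],"linear": [0,0,0],"grip": 0.01}])

```text
t: 10.35
tool_pos: [0.542, 0.3745, 0.0956]
tool_rot: [-0.356, 3.121, 0.001]
contact_force: [-0.9, 0.9, 4.7]
opening: 0.0151
grip_force: 51.3
```

Call:
jog_arm(steps=[{"delta_rot": [0,0,0],"linear": [0,0,-0.006],"grip": 0.01},{"delta_rot": [0,0,0],"linear": [0,0.0025,0],"grip": 0.01},{"delta_rot": [0,0,0],"linear": [0,0,0.003],"grip": 0.01},{"delta_rot": [0,0,0],"linear": [0,0,0.003],"grip": 0.01},{"delta_rot": [0,0,0],"linear": [0,0,0],"grip": 0.01},{"delta_rot": [0,0,0],"linear": [0,0,0],"grip": 0.01},{"delta_rot": [0,0,0],"linear": [0,0,0],"grip": 0.01}])

```text
t: 11.05
tool_pos: [0.5414, 0.3769, 0.0956]
tool_rot: [-0.356, 3.121, 0.001]
contact_force: [-1.1, 0.8, 4.6]
opening: 0.0149
grip_force: 51.3
```

Call:
jog_arm(steps=[{"delta_rot": [0,0,0],"linear": [0,0,-0.006],"grip": 0.01},{"delta_rot": [0,0,0],"linear": [0,0.0025,0],"grip": 0.01},{"delta_rot": [0,0,0],"linear": [0,0,0.003],"grip": 0.01},{"delta_rot": [0,0,0],"linear": [0,0,0.003],"grip": 0.01},{"delta_rot": [0,0,0],"linear": [0,0,0],"grip": 0.01},{"delta_rot": [0,0,0],"linear": [0,0,0],"grip": 0.01},{"delta_rot": [0,0,0],"linear": [0,0,0],"grip": 0.01}])

```text
t: 11.75
tool_pos: [0.5408, 0.3794, 0.0956]
tool_rot: [-0.356, 3.121, 0.001]
contact_force: [-2.0, 0.3, 5.8]
opening: 0.015
grip_force: 51.3
```

Call:
jog_arm(steps=[{"delta_rot": [0,0,0],"linear": [0,0,-0.006],"grip": 0.01},{"delta_rot": [0,0,0],"linear": [0,0.0025,0],"grip": 0.01},{"delta_rot": [0,0,0],"linear": [0,0,0.003],"grip": 0.01},{"delta_rot": [0,0,0],"linear": [0,0,0.003],"grip": 0.01},{"delta_rot": [0,0,0],"linear": [0,0,0],"grip": 0.01},{"delta_rot": [0,0,0],"linear": [0,0,0],"grip": 0.01},{"delta_rot": [0,0,0],"linear": [0,0,0],"grip": 0.01}])

```text
t: 12.45
tool_pos: [0.5403, 0.3818, 0.0956]
tool_rot: [-0.356, 3.121, 0.001]
contact_force: [-1.1, 0.1, 5.2]
opening: 0.0159
grip_force: 51.3
```

Call:
jog_arm(steps=[{"delta_rot": [0,0,0],"linear": [0,0,-0.006],"grip": 0.01},{"delta_rot": [0,0,0],"linear": [0,-0.0075,0],"grip": 0.01},{"delta_rot": [0,0,0],"linear": [0,-0.0075,0],"grip": 0.01},{"delta_rot": [0,0,0],"linear": [0,0,0],"grip": 0.01},{"delta_rot": [0,0,0],"linear": [0,0,0.003],"grip": 0.01},{"delta_rot": [0,0,0],"linear": [0,0,0.003],"grip": 0.01},{"delta_rot": [0,0,0],"linear": [0,0,0],"grip": 0.01},{"delta_rot": [0,0,0],"linear": [0,0,0],"grip": 0.01},{"delta_rot": [0,0,0],"linear": [0,0,0],"grip": 0.01}])

```text
t: 13.35
tool_pos: [0.5438, 0.3668, 0.0957]
tool_rot: [-0.356, 3.121, -0.001]
contact_force: [0.2, -2.1, 4.4]
opening: 0.0154
grip_force: 51.1
```

Call:
jog_arm(steps=[{"delta_rot": [0,0,0],"linear": [0,0,-0.006],"grip": 0.01},{"delta_rot": [0,0,0],"linear": [0,-0.0025,0],"grip": 0.01},{"delta_rot": [0,0,0],"linear": [0,0,0.003],"grip": 0.01},{"delta_rot": [0,0,0],"linear": [0,0,0.003],"grip": 0.01},{"delta_rot": [0,0,0],"linear": [0,0,0],"grip": 0.01},{"delta_rot": [0,0,0],"linear": [0,0,0],"grip": 0.01},{"delta_rot": [0,0,0],"linear": [0,0,0],"grip": 0.01}])

```text
t: 14.05
tool_pos: [0.5444, 0.3647, 0.0955]
tool_rot: [-0.356, 3.121, 0.0]
contact_force: [-1.0, -0.6, 5.0]
opening: 0.0153
grip_force: 51.2
```

Call:
jog_arm(steps=[{"delta_rot": [0,0,0],"linear": [0,0,-0.006],"grip": 0.01},{"delta_rot": [0,0,0],"linear": [0,-0.0025,0],"grip": 0.01},{"delta_rot": [0,0,0],"linear": [0,0,0.003],"grip": 0.01},{"delta_rot": [0,0,0],"linear": [0,0,0.003],"grip": 0.01},{"delta_rot": [0,0,0],"linear": [0,0,0],"grip": 0.01},{"delta_rot": [0,0,0],"linear": [0,0,0],"grip": 0.01},{"delta_rot": [0,0,0],"linear": [0,0,0],"grip": 0.01}])

```text
t: 14.75
tool_pos: [0.5445, 0.362, 0.0946]
tool_rot: [0.356, -3.121, 0.0]
contact_force: [-0.7, 0.2, -0.6]
opening: 0.0153
grip_force: 50.4
```

The pocket is here: the tip went deeper with no force (y about 0.362). I'll press down gently in stages.

Call:
jog_arm(steps=[{"delta_rot": [0,0,0],"linear": [0,0,0.002],"grip": 0.01},{"delta_rot": [0,0,0],"linear": [0,0,0.002],"grip": 0.01},{"delta_rot": [0,0,0],"linear": [0,0,0.002],"grip": 0.01},{"delta_rot": [0,0,0],"linear": [0,0,0],"grip": 0.01},{"delta_rot": [0,0,0],"linear": [0,0,0],"grip": 0.01}])

```text
t: 15.25
tool_pos: [0.5448, 0.3622, 0.0893]
tool_rot: [-0.356, 3.121, 0.0]
contact_force: [-0.6, -0.4, 2.3]
opening: 0.0153
grip_force: 50.8
```

Call:
jog_arm(steps=[{"delta_rot": [0,0,0],"linear": [0,0,0.0015],"grip": 0.01},{"delta_rot": [0,0,0],"linear": [0,0,0.0015],"grip": 0.01},{"delta_rot": [0,0,0],"linear": [0,0,0],"grip": 0.01},{"delta_rot": [0,0,0],"linear": [0,0,0],"grip": 0.01}])

```text
t: 15.65
tool_pos: [0.545, 0.3623, 0.0871]
tool_rot: [-0.356, 3.12, 0.0]
contact_force: [-0.5, -0.6, 5.2]
opening: 0.0154
grip_force: 51.2
```

Call:
jog_arm(steps=[{"delta_rot": [0,0,0],"linear": [0,0,0.0015],"grip": 0.01},{"delta_rot": [0,0,0],"linear": [0,0,0.0015],"grip": 0.01},{"delta_rot": [0,0,0],"linear": [0,0,0],"grip": 0.01},{"delta_rot": [0,0,0],"linear": [0,0,0],"grip": 0.01}])

```text
t: 16.05
tool_pos: [0.5452, 0.3623, 0.0843]
tool_rot: [-0.356, 3.12, 0.001]
contact_force: [-0.6, -1.0, 6.6]
opening: 0.0152
grip_force: 51.1
```

```bash
python3 - <<'E'
from w import *
a=np.load('pics/scene.npz')['im'][:,:,0:3].astype(int); im,d=ctrl.get_image("scene"); b=im.astype(int)
D=abs(a-b).sum(2)[290:380,262:330]; print('diff at bay front',(D>120).sum())
cv2.imwrite('pics/c6.png',cv2.resize(im[230:400,160:380],(660,510))[:,:,::-1])
E
```

```text
diff at bay front 1646
```

View pics/c6.png

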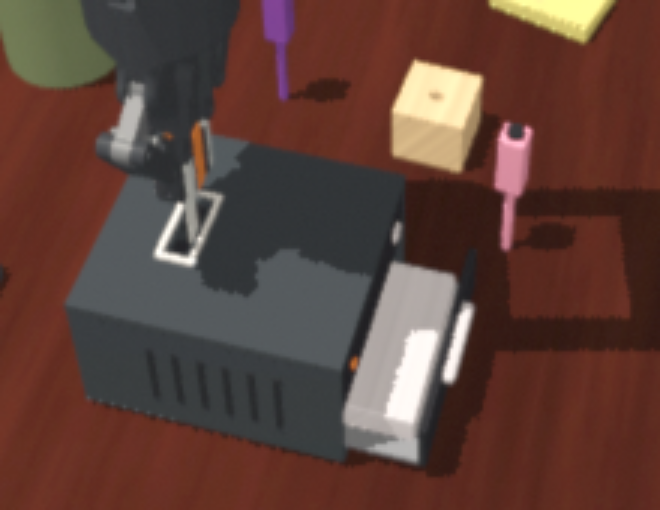

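The tray is out, seen at crop (410,350). I'll withdraw straight up and go back to the holder.

Call:
jog_arm(steps=[{"delta_rot": [0,0,0],"linear": [0,0,-0.01],"grip": 0.01},{"delta_rot": [0,0,0],"linear": [0,0,-0.015],"grip": 0.01},{"delta_rot": [0,0,0],"linear": [0,0,-0.02],"grip": 0.01},{"delta_rot": [0,0,0],"linear": [0,0,-0.02],"grip": 0.01},{"delta_rot": [0,0,0],"linear": [0,0,-0.015],"grip": 0.01},{"delta_rot": [0,0,0],"linear": [0,0,0],"grip": 0.01},{"delta_rot": [0,0,0],"linear": [0,0,0],"grip": 0.01}])

```text
t: 16.8
tool_pos: [0.5446, 0.362, 0.1629]
tool_rot: [-0.356, 3.121, 0.0]
contact_force: [-0.3, -0.1, -0.4]
opening: 0.0151
grip_force: 50.4
```

Call:
jog_arm(steps=[{"delta_rot": [0,0,0],"linear": [0.0162,-0.0286,0],"grip": 0.01},{"delta_rot": [0,0,0],"linear": [0.0162,-0.0286,0],"grip": 0.01},{"delta_rot": [0,0,0],"linear": [0.0162,-0.0286,0],"grip": 0.01},{"delta_rot": [0,0,0],"linear": [0.0162,-0.0286,0],"grip": 0.01},{"delta_rot": [0,0,0],"linear": [0.0162,-0.0286,0],"grip": 0.01},{"delta_rot": [0,0,0],"linear": [0.0162,-0.0286,0],"grip": 0.01},{"delta_rot": [0,0,0],"linear": [0,0,0.025],"grip": 0.01},{"delta_rot": [0,0,0],"linear": [0,0,0.025],"grip": 0.01},{"delta_rot": [0,0,0],"linear": [0,0,0],"grip": 0.01},{"delta_rot": [0,0,0],"linear": [0,0,0],"grip": 0.01}])

```text
t: 17.8
tool_pos: [0.4875, 0.1728, 0.1117]
tool_rot: [0.356, -3.118, 0.0]
contact_force: [-0.5, 0.1, -0.8]
opening: 0.0155
grip_force: 50.4
```

```bash
cat > m2.py <<'E'
from w import *
o=ctrl.get_obs();print(o["t"],o["tool_pos"].round(4),o["tool_rot"].round(3),o["contact_force"].round(1))
tip=o["tool_pos"][2]-.0225
for n in("scene","top","wrist"):
    im,d=snap(n); ci=ctrl.camera_info(n) if n!="wrist" else wrist_ci(o["tool_pos"],o["tool_rot"])
    r,g,b=[im[...,i].astype(int) for i in range(3)]
    v,u=np.mgrid[:420,:560]; K=np.array(ci["camera_matrix"]); P=(np.stack([u,v,np.ones_like(u)],-1)@np.linalg.inv(K).T*d[...,None]-ci["t"])@np.array(ci["R"])
    rel=P-o["tool_pos"]; cam=-np.array(ci["R"]).T@ci["t"]
    k=(d>0)&(np.hypot(rel[...,0],rel[...,1])<.012)&(P[...,2]>tip+.003)&(P[...,2]<tip+.055)&(abs(r-b)<50)&(r>70)
    q=P[k]
    if k.sum()>15:
        h=(cam-o["tool_pos"])[:2]; h/=np.linalg.norm(h)
        A=np.polyfit(q[:,2],q[:,:2]-h*.0024,1); print(n,k.sum(),'slope',A[0].round(3),'axis at tip',(A[0]*tip+A[1]).round(4),'z',q[:,2].min().round(4))
    k=(d>0)&(abs(P[...,2]-.042)<.004)&(np.hypot(P[...,0]-.488,P[...,1]-.173)<.04)&(r-b>25)&(g>.65*r)&(r>80)
    if k.sum()>50: print(n,'holder',k.sum(),cv2.minAreaRect((P[k][:,:2]*1000).astype(np.float32)))
cv2.imwrite('pics/c7.png',cv2.resize(np.load('pics/wrist.npz')['im'][110:320,147:427],(640,480))[:,:,::-1])
E
python3 m2.py
```

```text
17.8 [0.4875 0.1728 0.1117] [ 0.356 -3.118  0.   ] [-0.5  0.1 -0.8]
scene 59 slope [-0.009  0.005] axis at tip [0.4887 0.1716] z 0.0932
scene holder 466 ((488.5548095703125, 173.4464111328125), (46.44229507446289, 50.072998046875), 9.837981224060059)
wrist 216 slope [-0.005 -0.005] axis at tip [0.4871 0.1719] z 0.0923
wrist holder 2486 ((485.4493408203125, 172.34669494628906), (46.512603759765625, 46.16072082519531), 10.329484939575195)
```

View pics/c7.png

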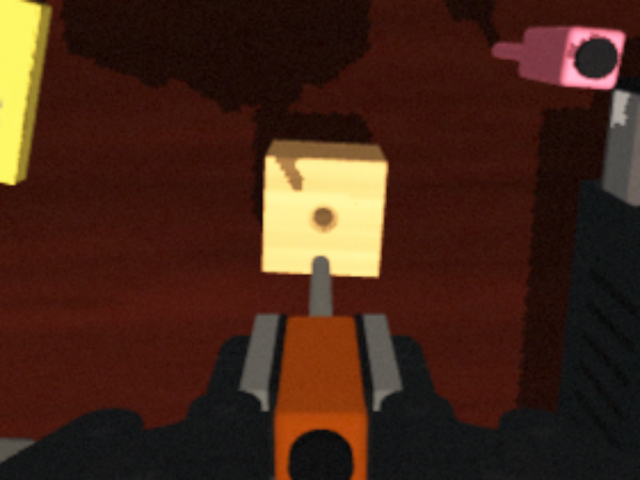

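The crop shows the hole at (323,217) and the pin tip just below it at (320,258). I'll cast rays through both.

```bash
python3 - <<'E'
from w import *
o=ctrl.get_obs();ci=wrist_ci(o["tool_pos"],o["tool_rot"]);im=np.load('pics/wrist.npz')['im'].astype(int)
c=im[194:217,276:301].sum(2); yy,xx=np.mgrid[194:217,276:301]; k=(c<330)&(np.hypot(xx-288,yy-205)<8); print('hole px',k.sum(),xx[k].mean(),yy[k].mean(),ray_plane(ci,xx[k].mean(),yy[k].mean(),.042))
sc=np.load('pics/scene.npz')['im']
ci2=ctrl.camera_info("scene");K=np.array(ci2["camera_matrix"]);p=np.array(ci2["R"])@[.4885,.173,.042]+ci2["t"];uv=(K@p/p[2])[:2];u0,v0=uv.round().astype(int)
s=sc[v0-6:v0+7,u0-8:u0+9].astype(int).sum(2); yy,xx=np.mgrid[v0-6:v0+7,u0-8:u0+9]; print(uv); print(s)
E
```

```text
hole px 41 288.0 204.41463414634146 [0.48701488 0.17312228 0.042     ]
[305.59354408 261.28806598]
[[653 657 657 651 646 644 646 651 652 656 660 662 664 666 668 657 627]
 [654 658 655 648 643 646 649 652 653 657 660 662 667 671 667 654 640]
 [656 657 653 646 643 646 651 652 654 657 661 664 669 670 662 648 629]
 [659 657 650 644 645 648 650 651 654 657 662 666 670 669 657 625 524]
 [660 656 648 643 643 637 634 635 652 658 663 667 671 665 647 543 463]
 [660 653 646 645 640 592 594 579 621 652 663 669 669 661 644 606 602]
 [657 649 643 643 624 513 486 484 519 590 653 670 667 656 643 633 640]
 [654 647 643 648 640 557 472 467 507 570 650 670 663 652 640 637 647]
 [652 644 647 650 650 631 591 565 585 615 662 669 659 646 636 642 650]
 [649 644 649 654 652 650 647 644 651 659 670 666 653 643 636 646 652]
 [645 646 650 652 650 652 654 658 663 669 669 662 649 638 640 649 655]
 [644 649 652 652 651 654 658 660 667 671 664 652 642 638 646 652 658]
 [643 648 654 650 651 654 659 663 669 669 656 648 639 639 648 655 658]]
```

Call:
jog_arm(steps=[{"delta_rot": [0,0,0],"linear": [-0.0005,0.0011,0.01],"grip": 0.01},{"delta_rot": [0,0,0],"linear": [0,0,0.015],"grip": 0.01},{"delta_rot": [0,0,0],"linear": [0,0,0.015],"grip": 0.01},{"delta_rot": [0,0,0],"linear": [0,0,0],"grip": 0.01},{"delta_rot": [0,0,0],"linear": [0,0,0.004],"grip": 0.01},{"delta_rot": [0,0,0],"linear": [0,0,0.004],"grip": 0.01},{"delta_rot": [0,0,0],"linear": [0,0,0.004],"grip": 0.01},{"delta_rot": [0,0,0],"linear": [0,0,0],"grip": 0.01},{"delta_rot": [0,0,0],"linear": [0,0,0],"grip": 0.01}])

```text
t: 18.85
tool_pos: [0.489, 0.1742, 0.0611]
tool_rot: [-0.356, 3.121, 0.0]
contact_force: [-0.2, -0.2, -0.3]
opening: 0.0155
grip_force: 50.4
```

The tip is in the mouth with no force. I'll lower it further.

Call:
jog_arm(steps=[{"delta_rot": [0,0,0],"linear": [0,0,0.006],"grip": 0.01},{"delta_rot": [0,0,0],"linear": [0,0,0.006],"grip": 0.01},{"delta_rot": [0,0,0],"linear": [0,0,0],"grip": 0.01}])

```text
t: 19.15
tool_pos: [0.4881, 0.174, 0.0476]
tool_rot: [0.356, -3.12, 0.0]
contact_force: [-0.2, -0.4, -0.0]
opening: 0.0157
grip_force: 50.4
```

Call:
jog_arm(steps=[{"delta_rot": [0,0,0],"linear": [0,0,0.006],"grip": 0.01},{"delta_rot": [0,0,0],"linear": [0,0,0.006],"grip": 0.01},{"delta_rot": [0,0,0],"linear": [0,0,0.005],"grip": 0.01},{"delta_rot": [0,0,0],"linear": [0,0,0],"grip": 0.01},{"delta_rot": [0,0,0],"linear": [0,0,0],"grip": 0.01}])

```text
t: 19.65
tool_pos: [0.4888, 0.1742, 0.0317]
tool_rot: [0.356, -3.121, 0.0]
contact_force: [-0.7, -0.1, 0.3]
opening: 0.0154
grip_force: 50.4
```

Call:
jog_arm(steps=[{"delta_rot": [0,0,0],"linear": [0,0,0.0025],"grip": 0.01},{"delta_rot": [0,0,0],"linear": [0,0,0],"grip": 0.01},{"delta_rot": [0,0,0],"linear": [0,0,0],"grip": 0.04},{"delta_rot": [0,0,0],"linear": [0,0,0],"grip": 0.06},{"delta_rot": [0,0,0],"linear": [0,0,0],"grip": 0.085},{"delta_rot": [0,0,0],"linear": [0,0,0],"grip": 0.085},{"delta_rot": [0,0,0],"linear": [0,0,0],"grip": 0.085},{"delta_rot": [0,0,0],"linear": [0,0,0],"grip": 0.085}])

```text
t: 20.45
tool_pos: [0.4889, 0.1742, 0.0294]
tool_rot: [-0.356, 3.121, 0.0]
contact_force: [0.1, -0.1, 0.2]
opening: 0.085
grip_force: 0.0
```

Call:
jog_arm(steps=[{"delta_rot": [0,0,0],"linear": [0,0,-0.015],"grip": 0.085},{"delta_rot": [0,0,0],"linear": [0,0,-0.03],"grip": 0.085},{"delta_rot": [0,0,0],"linear": [0,0,-0.03],"grip": 0.085},{"delta_rot": [0,0,0],"linear": [0,0,-0.03],"grip": 0.085},{"delta_rot": [0,0,0],"linear": [0,0,-0.03],"grip": 0.085},{"delta_rot": [0,0,0],"linear": [0,0,0],"grip": 0.085},{"delta_rot": [0,0,0],"linear": [0,0,0],"grip": 0.085}])

```text
t: 21.15
tool_pos: [0.4895, 0.1744, 0.1663]
tool_rot: [-0.356, 3.118, 0.0]
contact_force: [0.1, -0.2, -0.4]
opening: 0.085
grip_force: 0.0
```

```bash
python3 - <<'E'
from w import *
measure()
im,d=snap("scene"); cv2.imwrite('pics/c8.png',cv2.resize(im[120:400,120:440],(640,560))[:,:,::-1])
E
```

```text
tool [0.4895 0.1744 0.1663] [-3.5570e-01  3.1184e+00  5.0000e-04] F [ 0.1 -0.2 -0.4] grip 0.085 0.0 t 21.15
orange 375 278 362 122 218 [[0.4789, 0.165, 0.0709], [0.4817, 0.172, 0.1088], [0.4952, 0.1815, 0.1139]]
topface 220 [0.4867 0.1727 0.11  ] [0.0178 0.017  0.0085]
```

View pics/c8.png

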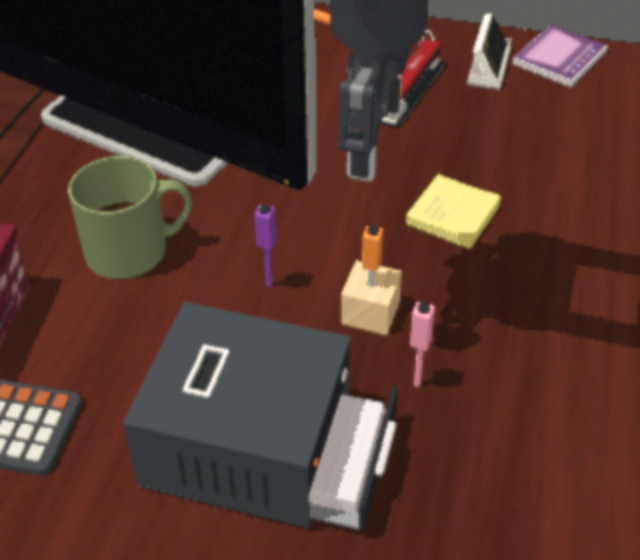

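The pin stands upright in its holder at crop (371,260), with its top at 0.110 m, so it is fully seated. The tray is out, the bystanders look undisturbed and the gripper is clear.

```bash
python3 -c "
from station import ctrl
print(ctrl.finish_job())"
```

```text
the job is handed in; nothing more can be done
None
```

I pressed the hidden latch with at most about 7 N and the tray sprang out and stayed out. The pin is back upright in its holder and released, and I handed the job in at about 21 s; the hand-in gave no verdict back.

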